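# Bin a used culture plate with the elbow lever

## Robot

A 6-joint arm with a two-finger parallel gripper is mounted at the origin on a cart in front of the work surface, level with it; the furniture and walls round the work are solid. World frame = base frame: x ahead of the robot, y to its left, z up, the work surface at z = 0. Lengths are in m, angles in rad, forces in N, time in s.
With the tool pointing down it reaches from about 0.25 to 0.725 m from the base axis. Payload 4 kg.
Tool frame: the origin (TCP) lies between the finger pads; the fingertips stand 14 mm ahead of it and the grasp point (between the pads) lies 5 mm behind it; z points along the fingers, y is the line along which they close (so a half turn about z gives the same grasp; the last joint's range is limited). The gripper opens to 85 mm and grips with 20 to 120 N. Pads are 22 mm wide; open, the fingers measure 114 mm over their backs; the gripper's body (76 mm by 85 mm) begins 54 mm behind the grasp point. The pads swing forward as they close: fully open they stand 13 mm farther back than shut.
Start: joints at [1.223, 0.241, 0.005, 1.335, 0, 1.571], TCP at [0.17, 0.47, 0.245] pointing down, gripper open.
Joint ranges: [-2.72, 2.72], [-1.05, 1.87], [-1.09, 1.28], [-1.99, 2.15], [-1.42, 1.44], [-3.14, 3.14]. Speed limits (rad/s): [2.79, 2.79, 3.14, 3.14, 3.14, 3.14].

## Interface

Orientations are given as a unit quaternion [x, y, z, w].
In Python, from rig import state, camera, camera_params, job_done, outline_of gives the robot as it stands.
- The arm moves only by the tool jog_arm, never from a script. Its argument "motion" is a list of rows, each a list of 6 numbers: the shift along the tool's x, y, z in mm, then the turn, a rotation vector about the tool's x, y, z in degrees. In form: [[x, y, z, rx, ry, rz], ...]. A call has 1 to 10 rows; each row shifts and turns the commanded pose from where the row before left it, along the tool's axes as they then stand; what a row does not reach is not made up. A row lasts 1/8 s, in which the tool goes at most 62.5 mm and 10.7 degrees, less where a joint would pass 70% of its speed; a pose out of reach is approached as far as the arm can. A call is refused whole if a number of a shift passes 62.5 or a number of a turn 10.7, either way. A call with a gripper value outside its range is refused whole. "hand" is the gripper's target within -1 to 1 (shut at 1, half-way at 0, fully open at -1), set as the call begins (left out, the last holds). The fingers move at their own pace and stop on an object; the grip force is fixed at half the most. Time passes only in rows, so rows that do not move let the fingers close. It gives the time, the measured TCP pose, the force, the opening and the grip force at its end, in the units of the state.
- state(): the state, without advancing time (a new reading comes with each control period).
- camera(name): name is "scene" or "top"; returns (picture, depth): 400x640x3 uint8, red, green, blue; 400x640 float32, m along the optical axis (not along the pixel's ray), 0 where there is no reading.
- camera_params(name): a dict with "fx", "fy", "cx", "cy" (pixels), "R" (3x3) and "t" (3): a world point X has camera coordinates R X + t. Camera axes: x right, y down, z forward; pixel columns grow to the right and rows downward; lengths in m; the calibration is good to about 2 mm. A picture is of the moment at which its call begins. camera_params takes no time and is no camera call.
- job_done(): hands the job in; it is judged then, once.
Trained networks look in the newest picture that a camera, given by its name, has taken for a name from the list of things; names that differ only in an ending like _2 or _b are one class to them, and where a whole thing is asked for, a point or a joint stands for the part that bears it (a point fixed in the world has none). Each returns a list of dicts, best first, with "confidence" (0 to 1); they miss things now and then, are a little off and sometimes report something else, mostly with a low value. They report only what shows in the picture. A call takes as long as a camera call. They do not tell look-alikes from the thing itself.
- outline_of(camera, label): "region" (400x640 bool, what is visible of it) and "rect" ([left, top, right, bottom] in pixels, round what is visible of it).
The state is a dict: "t": time; "joints": joint angles; "qd": joint speeds; "effort": joint torques, N m; "eef_pos": TCP position; "orientation": TCP orientation; "ft_force": force on the tool from outside, world axes, zero at the start; "wrist_torque": the same for the moment, N m; "opening": finger opening in m; "grip_force": force on a finger pad.
Only numpy, scipy, OpenCV 4.12 (cv2) and the standard library are available. Lean on these libraries where they do the work, as an engineer would, in place of code of your own. Each camera call takes 0.05 s, during which the arm holds its last target. There are 200 camera calls.

## Task

Put the used culture plate into the bench-top waste bin without picking it up: press the red lever paddle down until the catch holds the heavy yellow flap open by itself, push the plate along the deck until it drops into the bin, then press the green release tab so that the flap falls shut again. Touch the flap with nothing, keep the plate down on the deck until it drops, and leave the bottles, tube, marker and clean dish round the bin where they are. Finish with the flap fully shut and your hand clear.

Things in the scene. Friction and masses are not known exactly. Their poses are not given: they have to be found in the camera images.
- bin: Steel bench-top waste bin, 220 x 136 x 100 mm, fixed. Origin on the counter; x points from its front to its back (away from the robot), y to its left, z up. Front face at x = -0.120, back at x = 0.100. Its front half is a closed dark deck, its back half an open pit under the flap. The lever lies outside its left wall (y = 0.077 to 0.117), pivoting at x = 0.03, z = 0.135 on a bracket.
- deck_edge (a point): Middle of the edge where the deck ends and the pit begins (bin frame x = -0.012, y = 0, z = 0.100). The deck runs level from here 108 mm to the bin's front face, with no lip at its front end, between two low rails 90 mm apart, 7.5 mm high. A plate pushed with its centre past this edge tips into the pit.
- mouth (a point): Centre of the bin's opening at rim height (bin frame x = 0.034, y = 0, z = 0.100). The pit is 92 mm front to back, 112 mm wide, 86 mm deep.
- flap: Heavy yellow steel flap (about 1.2 kg, 104 x 120 x 12 mm) over the pit. Origin on its hinge line along the bin's back (bin frame x = 0.090, z = 0.108), z axis up when shut: tilt 0 shut, about 1.07 rad when the catch holds it; its free edge then stands 95 mm above the rim over x = 0.04. A pin on its left side rests on the lever's short end, which lifts it. Falls shut in under 1 s. Must not be touched.
- lever (a joint): Angle of the lever, rad: 0 at rest (flap shut, paddle up), grows as the paddle is pressed down; let go before the catch it comes back to 0. By 0.55 the spring catch has snapped over it; let go, it then rests on the catch at about 0.52. Hard stop at 0.575. Pressing takes 10 to 16 N slowly, some 20 N quickly.
- paddle (a point): Centre of the top face of the red paddle (46 mm along the lever, 44 mm across, 8 mm thick) at the lever's long end, left of the bin's front. At rest 193 mm above the counter, its robot-side end higher (17 degree slope); it goes down almost straight by 84 mm to the catch (then sloping 13 degrees the other way) and 10 mm more to the stop.
- catch (a joint): Angle of the spring catch that hooks over a pin on the lever, rad: 0 at rest, grows as the green tab is pressed. It gives way and springs back by itself when the lever is pressed past it. About 0.2 (tab 10 mm down, some 5 N) frees the lever; end stop 0.36.
- tab (a point): Centre of the top face of the green release tab (34 mm front to back, 50 mm wide), which sticks out of the middle of the bin's front face, 58 mm above the counter, its centre 22 mm in front of the face. Press it straight down 10 to 16 mm.
- plate: Used culture plate, a closed clear round dish with dark red agar, 58 mm across, 12 mm high, 30 g, lying loose on the deck in front of the flap. Origin at the centre of its underside.
- control_bottle: Bystander: white round bottle with yellow cap, 42 x 42 x 62 mm, standing to the right of the bin. Origin at the centre of its underside.
- lying_tube: Bystander: blood tube with red cap, 89 mm long, 16 mm thick, lying on the counter to the right of the bin. Origin at its middle, on the counter.
- reagent_bottle: Bystander: white wedge bottle with orange cap, 44 x 56 x 88 mm, standing to the left of the bin beyond the lever. Origin at the centre of its underside.
- marker: Bystander: white marker pen with black cap, 138 mm long, 15 mm thick, lying on the counter in front of the bin. Origin at its middle, 2 mm above the counter.
- clean_dish: Bystander: empty clear round dish, 58 mm across, 12 mm high, lying on the counter well to the left of the bin. Origin at the centre of its underside.
Mind the look-alikes: they are no part of the job. There is more than one size of the plate; the one meant has the size given above.

How it is judged:
By the outcome, as a careful person would: the job done as asked, in the order asked, and still so for the second after the job is handed in, with the robot touching nothing.
It also fails if it takes over 48 s, if anything falls off the work surface, if the arm or the gripper's body presses on something with over 40 N, if the wrist force passes 120 N, or if a joint passes its speed limit or range.

## Working session

There is one attempt and no reset: what is moved stays moved. The work goes in short steps, Python scripts to look and compute and a tool call to move; the robot and the scene stay as the last step left them, time stands still between calls to the robot, and variables do not carry over. Pictures are saved under pics/ and viewed, at most 12 in all, crops included, and the job is handed in when it is done.

Besides the shell and the picture viewer there is one more tool, called after "Emit:" in YAML: its name, and indented under it one key for each argument. jog_arm: Moves the arm, as the interface text tells. Its arguments: {"type":"object","properties":{"motion":{"type":"array","items":{"type":"array","items":{"type":"number"}}},"hand":{"type":"number"}},"required":["motion"]}

```bash
ls; mkdir -p pics
cat > h.py <<'E'
import numpy as np, cv2
from rig import *
def snap(n,f=None):
    p,d=camera(n)
    if f: cv2.imwrite('pics/'+f,p[:,:,::-1])
    return p,d
def world(n,d):
    c=camera_params(n);v,u=np.indices(d.shape)
    P=np.stack([(u-c['cx'])/c['fx']*d,(v-c['cy'])/c['fy']*d,d],-1)
    W=(P-np.array(c['t']))@np.array(c['R'])
    W[d==0]=np.nan
    return W
def proj(n,X):
    c=camera_params(n);p=np.array(c['R'])@X+c['t'];return p[0]/p[2]*c['fx']+c['cx'],p[1]/p[2]*c['fy']+c['cy']
E
python3 - <<'E'
from h import *
for n in('scene','top'):
    p,d=snap(n,n+'0.png'); np.save(n+'.npy',world(n,d))
s=state();print({k:np.round(v,3) for k,v in s.items()})
E
```

```text
pics
{'t': np.float64(0.1), 'joints': array([ 1.223,  0.241,  0.004,  1.335, -0.   ,  1.571]), 'qd': array([-0.001, -0.002,  0.003, -0.001,  0.001, -0.002]), 'effort': array([ 0.0000e+00, -3.7314e+01,  2.5301e+01,  1.1000e-02,  0.0000e+00,
       -0.0000e+00]), 'eef_pos': array([0.17 , 0.47 , 0.245]), 'orientation': array([ 0.173,  0.985, -0.001, -0.   ]), 'ft_force': array([ 0.852,  0.279, -0.264]), 'wrist_torque': array([-0.027,  0.032,  0.033]), 'grip_force': np.float64(0.0), 'opening': np.float64(0.085)}
```

View pics/scene0.png

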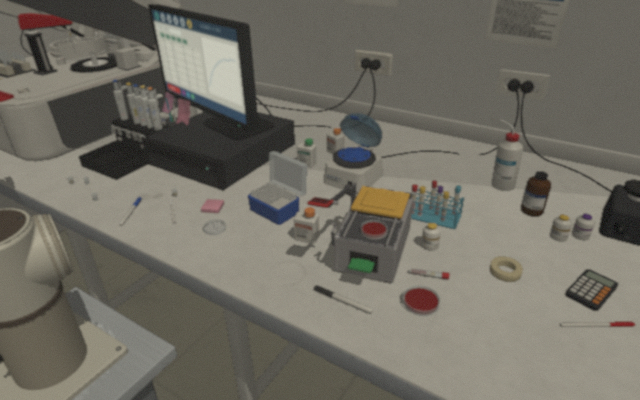

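View pics/top0.png

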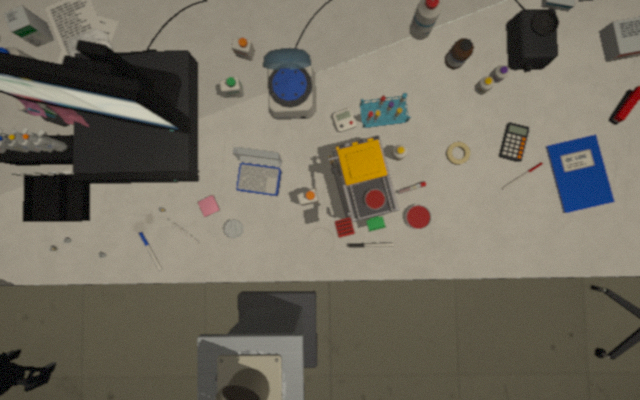

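The top view shows the plate on the deck at (375,199), with the flap at (362,160), the red paddle at (345,227) and the green tab at (376,224). The larger red plate at (418,216) is the look-alike lying on the counter. The small red items (pink block at 208,205, red caps) aren't plates. I choose the plate at (375,199).

Run:
```python
from h import *
p=cv2.imread('pics/top0.png');W=np.load('top.npy')
cv2.imwrite('pics/crop.png',cv2.resize(p[125:265,290:450],None,fx=5,fy=4.2857,interpolation=cv2.INTER_CUBIC)[:600])
hsv=cv2.cvtColor(p,cv2.COLOR_BGR2HSV);H,S,V=[hsv[...,i].astype(int) for i in range(3)]
def rep(n,m,box):
    b=np.zeros(m.shape,bool);b[box[1]:box[3],box[0]:box[2]]=1;m=m&b
    q=W[m];q=q[~np.isnan(q[:,0])];v,u=np.nonzero(m)
    print(n,m.sum(),'px',u.mean().round(1),v.mean().round(1),'med',np.median(q,0).round(4),'mean',q.mean(0).round(4),'ext',np.percentile(q,[2,98],axis=0).round(3).tolist())
    mm=m.astype(np.uint8);c=max(cv2.findContours(mm,0,2)[0],key=cv2.contourArea);print(cv2.minAreaRect(c))
red=((H<8)|(H>170))&(S>120)
rep('plate',red,(358,183,393,212));rep('big',red,(400,200,435,232));rep('paddle',red,(330,214,358,240))
rep('tab',(H>45)&(H<85)&(S>120),(362,214,390,235));rep('flap',(H>18)&(H<32)&(S>150),(330,130,392,188))
for l in['plate','tab','paddle','bin','flap','lever','reagent_bottle','marker','control_bottle','lying_tube']:
    for r in outline_of('top',l)[:2]:
        q=W[r['region']];q=q[~np.isnan(q[:,0])]
        print(l,round(r['confidence'],2),np.round(r['rect']),np.median(q,0).round(3) if len(q) else '',np.percentile(q,[2,98],axis=0).round(3).tolist())
c=camera_params('top');print(c)
```

```text
plate 275 px 374.7 198.8 med [ 0.5484 -0.3744  0.1081] mean [ 0.5488 -0.3741  0.1079] ext [[0.526, -0.397, 0.103], [0.572, -0.35, 0.112]]
((375.0, 199.0), (18.0, 18.0), 90.0)
big 396 px 417.9 216.6 med [ 0.497  -0.5136  0.0107] mean [ 0.4977 -0.5134  0.0107] ext [[0.469, -0.544, 0.007], [0.527, -0.483, 0.015]]
((418.0, 216.5), (21.0, 22.0), 90.0)
paddle 268 px 344.3 226.9 med [ 0.4737 -0.2844  0.1923] mean [ 0.4739 -0.2847  0.1924] ext [[0.453, -0.304, 0.185], [0.496, -0.264, 0.2]]
((344.176513671875, 226.70591735839844), (16.97749137878418, 16.00735092163086), 75.96376037597656)
tab 158 px 375.1 222.9 med [ 0.4814 -0.3791  0.0583] mean [ 0.4815 -0.3792  0.0584] ext [[0.467, -0.4, 0.054], [0.496, -0.359, 0.062]]
((374.82354736328125, 222.7941436767578), (11.156637191772461, 15.279744148254395), 75.96376037597656)
flap 1657 px 361.5 161.5 med [ 0.652  -0.3395  0.118 ] mean [ 0.6521 -0.3393  0.1179] ext [[0.598, -0.398, 0.112], [0.708, -0.278, 0.123]]
((361.1764831542969, 160.7058868408203), (40.74597930908203, 43.17133712768555), 75.96376037597656)
plate 0.72 [360. 189. 385. 208.] [ 0
[... 747 characters left out ...]
011] [[0.41, -0.433, 0.006], [0.422, -0.305, 0.017]]
control_bottle 0.59 [393. 143. 407. 163.] [ 0.687 -0.454  0.051] [[0.671, -0.476, 0.011], [0.709, -0.437, 0.064]]
control_bottle 0.48 [296. 190. 320. 206.] [ 0.56  -0.186  0.068] [[0.541, -0.211, -0.001], [0.584, -0.156, 0.091]]
lying_tube 0.44 [397. 183. 430. 194.] [ 0.587 -0.5    0.012] [[0.57, -0.541, -0.002], [0.604, -0.456, 0.018]]
{'fx': 392.17806032430747, 'fy': 392.17806032430747, 'cx': 317.91911202560476, 'cy': 200.55375362060985, 'R': array([[-0.01895867, -0.99947435, -0.02629814],
       [-0.998414  ,  0.02032002, -0.05250323],
       [ 0.05301001,  0.02526104, -0.99827442]]), 't': array([-0.20337583,  0.55614807,  1.17423429])}
```

View pics/crop.png

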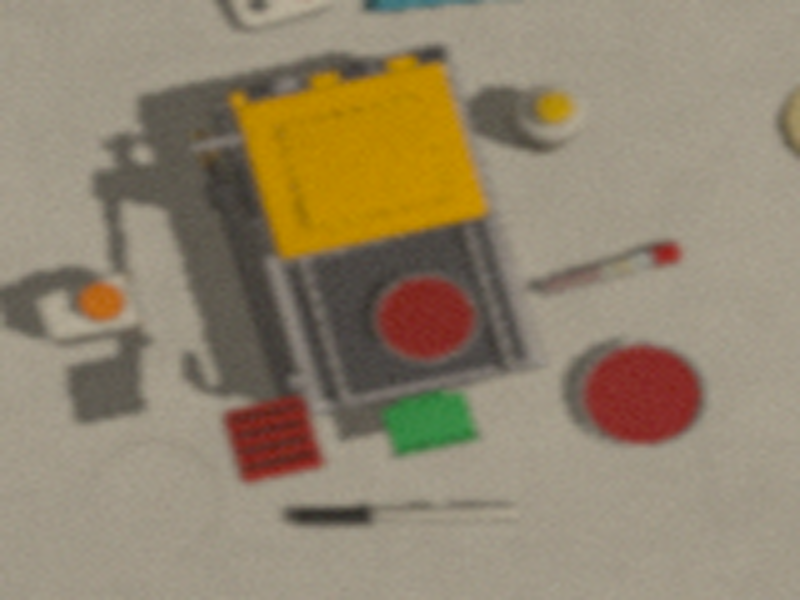

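The crop confirms it: the plate is on the dark deck at bin (-0.072, -0.010), agar about 46 mm across. The look-alike is on the counter at z≈0.01 and bigger. The bin sits at about (0.617, -0.348) with yaw 13.1°. The paddle and tab heights measure 0.192 and 0.058, which match the description. Next I go to the point above the paddle.

Emit:
jog_arm:
  hand: 1
  motion:
    - [-27.2,-30.3,0,0,0,0]
    - [-27.2,-30.3,0,0,0,0]
    - [-27.2,-30.3,0,0,0,0]
    - [-27.2,-30.3,0,0,0,0]
    - [-27.2,-30.3,0,0,0,0]
    - [-27.2,-30.3,0,0,0,0]
    - [-27.2,-30.3,0,0,0,0]
    - [-27.2,-30.3,0,0,0,0]
    - [-27.2,-30.3,0,0,0,0]
    - [-27.2,-30.3,0,0,0,0]

```text
t: 1.85
eef_pos: [0.3233, 0.0913, 0.2456]
orientation: [0.173, 0.985, 0.0, 0.001]
ft_force: [1.6, -0.0, 0.8]
opening: 0.0002
grip_force: 0.0
```

Emit:
jog_arm:
  motion:
    - [-27.2,-30.3,0,0,0,0]
    - [-27.2,-30.3,0,0,0,0]
    - [-27.2,-30.3,0,0,0,0]
    - [-27.2,-30.3,0,0,0,0]
    - [-27.2,-30.3,0,0,0,0]
    - [-27.2,-30.3,0,0,0,0]
    - [-27.2,-30.3,0,0,0,0]
    - [-27.2,-30.3,0,0,0,0]
    - [-27.2,-30.3,0,0,0,0]
    - [-27.2,-30.3,0,0,0,0]

```text
t: 3.1
eef_pos: [0.4757, -0.2864, 0.2453]
orientation: [0.173, 0.985, 0.0, 0.0]
ft_force: [0.1, 0.1, 0.4]
opening: -0.0003
grip_force: 0.0
```

Emit:
jog_arm:
  motion:
    - [0,0,0,0,0,-8.3]
    - [0,0,0,0,0,-8.3]
    - [0,0,0,0,0,-8.3]
    - [0,0,0,0,0,-8.2]
    - [0,0,0,0,0,0]

```text
t: 3.72
eef_pos: [0.4753, -0.2851, 0.2453]
orientation: [-0.114, 0.993, 0.0, -0.0]
ft_force: [0.0, 0.3, 0.6]
opening: 0.0
grip_force: 0.0
```

```bash
cat >> h.py <<'E'
from scipy.spatial.transform import Rotation as Ro
TH=np.radians(13.1);O=np.array([.617,-.3475]);EX=np.array([np.cos(TH),np.sin(TH)]);EY=np.array([-EX[1],EX[0]])
def where():
    s=state();R=Ro.from_quat(s['orientation']).as_matrix();r=s['eef_pos'][:2]-O
    print('t',round(float(s['t']),2),'eef',np.round(s['eef_pos'],4),'bin xy',round(r@EX,4),round(r@EY,4),'q',np.round(s['joints'],2),'F',np.round(s['ft_force'],1),'open',round(float(s['opening']),4))
    print('tool axes in bin:\n',np.round(np.array([[EX[0],EX[1],0],[EY[0],EY[1],0],[0,0,1]])@R,3))
E
python3 -c "
from h import *
where()
p,d=snap('scene','s1.png')"
```

```text
t 3.73 eef [ 0.4753 -0.2851  0.2453] bin xy -0.1239 0.0929 q [-0.54  0.35  0.15  1.38  0.   -0.77] F [0.  0.3 0.6] open 0.0
tool axes in bin:
 [[-1.  0. -0.]
 [ 0.  1.  0.]
 [ 0.  0. -1.]]
```

View pics/s1.png

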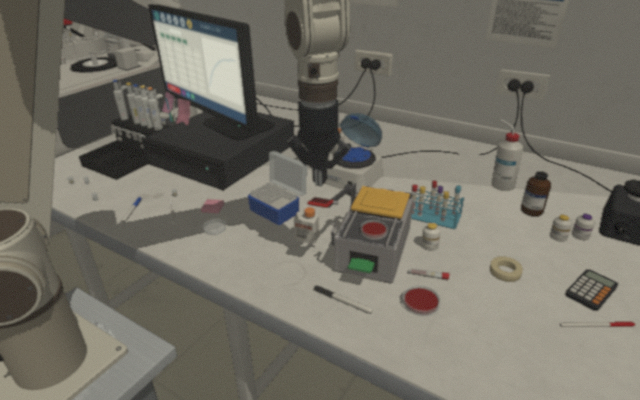

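The fingertips at (321,180) are right above the paddle at (321,202). I'll go down and press slowly.

Emit:
jog_arm:
  motion:
    - [0,0,10,0,0,0]
    - [0,0,12,0,0,0]
    - [0,0,8,0,0,0]
    - [0,0,5,0,0,0]
    - [0,0,5,0,0,0]
    - [0,0,5,0,0,0]
    - [0,0,5,0,0,0]
    - [0,0,5,0,0,0]
    - [0,0,5,0,0,0]
    - [0,0,5,0,0,0]

```text
t: 5.03
eef_pos: [0.4753, -0.2866, 0.1838]
orientation: [-0.114, 0.993, -0.003, 0.001]
ft_force: [-5.4, -1.4, 10.9]
opening: -0.0002
grip_force: 5.3
```

Emit:
jog_arm:
  motion:
    - [0,0,6,0,0,0]
    - [0,0,6,0,0,0]
    - [0,0,6,0,0,0]
    - [0,0,6,0,0,0]
    - [0,0,6,0,0,0]
    - [0,0,6,0,0,0]
    - [0,0,6,0,0,0]
    - [0,0,6,0,0,0]
    - [0,0,6,0,0,0]
    - [0,0,0,0,0,0]

```text
t: 6.28
eef_pos: [0.4774, -0.2875, 0.1297]
orientation: [-0.114, 0.993, -0.003, 0.003]
ft_force: [-0.1, -2.4, 6.8]
opening: 0.0002
grip_force: 3.8
```

```bash
python3 -c "
from h import *
where()"
```

```text
t 6.28 eef [ 0.4774 -0.2875  0.1297] bin xy -0.1224 0.0901 q [-0.54  0.42 -0.05  1.09 -0.   -0.77] F [-0.1 -2.4  6.8] open 0.0002
tool axes in bin:
 [[-1.    -0.     0.005]
 [-0.     1.    -0.007]
 [-0.005 -0.007 -1.   ]]
```

Emit:
jog_arm:
  motion:
    - [0,0,4,0,0,0]
    - [0,0,4,0,0,0]
    - [0,0,4,0,0,0]
    - [0,0,2,0,0,0]
    - [0,0,0,0,0,0]

```text
t: 6.9
eef_pos: [0.4792, -0.2872, 0.1172]
orientation: [-0.115, 0.993, -0.003, 0.005]
ft_force: [0.3, 0.8, 17.4]
opening: 0.0003
grip_force: 8.0
```

Emit:
jog_arm:
  motion:
    - [0,0,2,0,0,0]
    - [0,0,2,0,0,0]
    - [0,0,1,0,0,0]
    - [0,0,0,0,0,0]

```text
t: 7.4
eef_pos: [0.4795, -0.2874, 0.1165]
orientation: [-0.115, 0.993, -0.004, 0.006]
ft_force: [-7.1, 5.5, 39.1]
opening: 0.0001
grip_force: 19.5
```

The force jumped with almost no travel, so the lever is at its hard stop. I'll back off slowly.

Emit:
jog_arm:
  motion:
    - [0,0,-5,0,0,0]
    - [0,0,-5,0,0,0]
    - [0,0,-6,0,0,0]
    - [0,0,-8,0,0,0]
    - [0,0,-12,0,0,0]
    - [0,0,-20,0,0,0]
    - [0,0,-30,0,0,0]
    - [0,0,-30,0,0,0]
    - [0,0,0,0,0,0]

```text
t: 8.52
eef_pos: [0.4768, -0.2859, 0.2264]
orientation: [-0.115, 0.993, -0.002, 0.002]
ft_force: [-0.3, 1.0, 0.2]
opening: -0.0001
grip_force: 0.0
```

```bash
python3 -c "
from h import *
where()
p,d=snap('scene','s2.png');p,d=snap('top','t2.png')
a=cv2.imread('pics/s2.png')[120:290,270:480];b=cv2.imread('pics/t2.png')[120:260,290:450]
cv2.imwrite('pics/m2.png',np.hstack([cv2.resize(a,(420,380)),cv2.resize(b,(380,380))]))
W=world('top',d);h=cv2.cvtColor(p,cv2.COLOR_RGB2HSV)
m=((h[...,0]<8)|(h[...,0]>170))&(h[...,1]>120)
for n,(l,t,r,bb) in dict(plate=(358,183,393,212),paddle=(325,214,358,245)).items():
  q=W[t:bb,l:r][m[t:bb,l:r]];print(n,len(q),np.nanmedian(q,0).round(4))
"
```

```text
t 8.53 eef [ 0.4768 -0.2859  0.2264] bin xy -0.1226 0.0918 q [-0.54  0.36  0.11  1.32  0.   -0.77] F [-0.3  1.   0.2] open -0.0001
tool axes in bin:
 [[-1.    -0.001  0.004]
 [-0.001  1.    -0.004]
 [-0.004 -0.004 -1.   ]]
plate 271 [ 0.5483 -0.3745  0.1078]
paddle 0 [nan nan nan]
  return np.nanmean(a, axis, out=out, keepdims=keepdims)
```

View pics/m2.png

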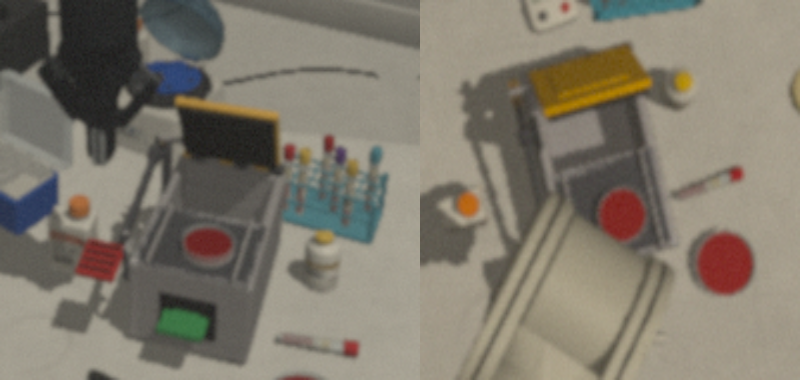

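The view shows the flap held open by the catch at (235,140), the paddle down at (100,260) and the plate still on the deck at (208,245). Next I set the fingers about 30 mm apart to cradle the plate and go behind it.

Emit:
jog_arm:
  hand: 0.3
  motion:
    - [0,-15,0,0,0,0]
    - [0,-22,0,0,0,0]
    - [0,-25,0,0,0,0]
    - [0,-24,0,0,0,0]
    - [0,-15,0,0,0,0]
    - [0,0,15,0,0,0]
    - [0,0,25,0,0,0]
    - [0,0,25,0,0,0]
    - [0,0,20,0,0,0]
    - [0,0,0,0,0,0]

```text
t: 9.88
eef_pos: [0.4963, -0.3816, 0.1346]
orientation: [-0.115, 0.993, 0.003, -0.003]
ft_force: [0.6, 0.0, -0.3]
opening: 0.0295
grip_force: 0.0
```

```bash
python3 -c "
from h import *
where()
p,d=snap('scene','s3.png')
cv2.imwrite('pics/m3.png',cv2.resize(cv2.imread('pics/s3.png')[120:290,290:470],(635,600)))
"
```

```text
t 9.88 eef [ 0.4963 -0.3816  0.1346] bin xy -0.1253 -0.0058 q [-0.66  0.56  0.19  1.21  0.   -0.89] F [ 0.6  0.  -0.3] open 0.0295
tool axes in bin:
 [[-1.    -0.002 -0.005]
 [-0.002  1.     0.006]
 [ 0.005  0.006 -1.   ]]
```

View pics/m3.png

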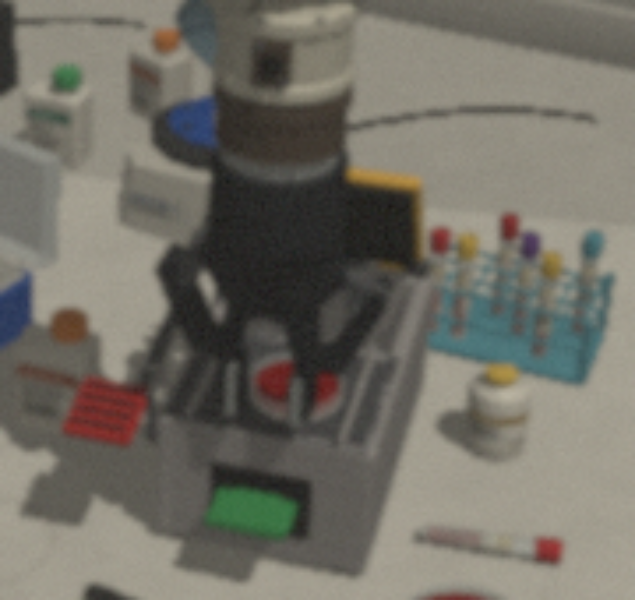

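The fingers at (232,385) and (297,400) stand just in front of the plate at (297,385), about 5 mm too far left. I'll shift right and lower to feel the deck.

Emit:
jog_arm:
  motion:
    - [0,-5,5,0,0,0]
    - [0,0,5,0,0,0]
    - [0,0,2,0,0,0]
    - [0,0,2,0,0,0]
    - [0,0,1,0,0,0]
    - [0,0,0,0,0,0]

```text
t: 10.68
eef_pos: [0.4994, -0.3882, 0.1233]
orientation: [-0.115, 0.993, -0.0, -0.0]
ft_force: [-1.1, -0.3, 0.7]
opening: 0.0299
grip_force: 0.0
```

Emit:
jog_arm:
  motion:
    - [0,0,2,0,0,0]
    - [0,0,2,0,0,0]
    - [0,0,1,0,0,0]
    - [0,0,1,0,0,0]
    - [0,0,0,0,0,0]

```text
t: 11.3
eef_pos: [0.4994, -0.3883, 0.1172]
orientation: [-0.115, 0.993, 0.0, -0.0]
ft_force: [-0.8, -0.7, -0.2]
opening: 0.03
grip_force: 0.0
```

Emit:
jog_arm:
  motion:
    - [0,0,1,0,0,0]
    - [0,0,1,0,0,0]
    - [0,0,0,0,0,0]

```text
t: 11.68
eef_pos: [0.4994, -0.3882, 0.1152]
orientation: [-0.115, 0.993, 0.0, -0.0]
ft_force: [-0.4, 0.2, -0.4]
opening: 0.0295
grip_force: 0.0
```

```bash
python3 -c "
from h import *
where()
p,d=snap('scene','s4.png')
cv2.imwrite('pics/m4.png',cv2.resize(cv2.imread('pics/s4.png')[200:280,330:420],(675,600),interpolation=cv2.INTER_CUBIC))
"
```

```text
t 11.68 eef [ 0.4994 -0.3882  0.1152] bin xy -0.1238 -0.013 q [-0.66  0.58  0.17  1.16  0.   -0.89] F [-0.4  0.2 -0.4] open 0.0295
tool axes in bin:
 [[-1.    -0.001 -0.   ]
 [-0.001  1.     0.   ]
 [ 0.     0.    -1.   ]]
```

View pics/m4.png

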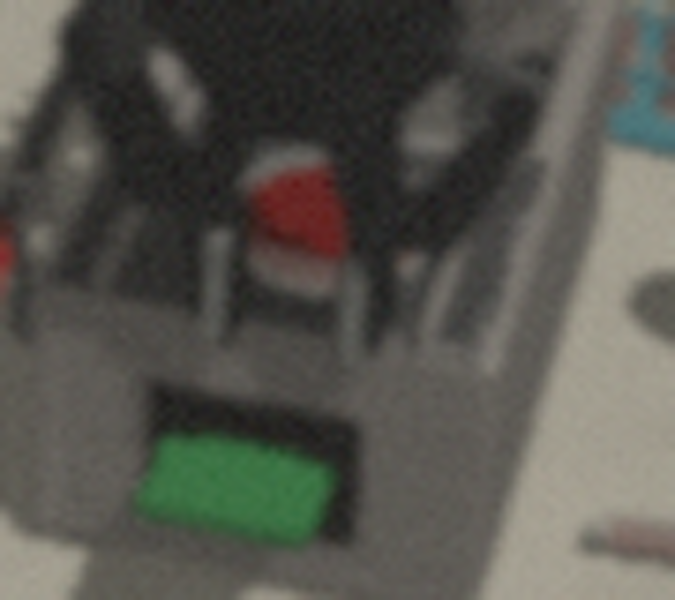

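The tips at (215,335) and (352,360) are low over the deck's front edge with the plate between them, and no force is read. I'll shift 4 mm left, away from the rail, and push.

Emit:
jog_arm:
  motion:
    - [0,4,0,0,0,0]
    - [-4,0,0,0,0,0]
    - [-5,0,0,0,0,0]
    - [-5,0,0,0,0,0]
    - [-6,0,0,0,0,0]
    - [-6,0,0,0,0,0]
    - [-6,0,0,0,0,0]
    - [-6,0,0,0,0,0]
    - [0,0,0,0,0,0]

```text
t: 12.85
eef_pos: [0.5361, -0.3755, 0.1152]
orientation: [-0.115, 0.993, -0.0, 0.0]
ft_force: [0.2, 0.5, 0.5]
opening: 0.0299
grip_force: 0.0
```

```bash
python3 -c "
from h import *
where()
p,d=snap('scene','s5.png');snap('top','t5.png')
a=cv2.imread('pics/s5.png')[150:280,320:450];b=cv2.imread('pics/t5.png')[130:250,300:420]
cv2.imwrite('pics/m5.png',np.hstack([cv2.resize(a,(400,400)),cv2.resize(b,(400,400))]))
"
```

```text
t 12.85 eef [ 0.5361 -0.3755  0.1152] bin xy -0.0852 -0.0089 q [-0.61  0.62  0.25  1.2   0.   -0.84] F [0.2 0.5 0.5] open 0.0299
tool axes in bin:
 [[-1.    -0.002  0.   ]
 [-0.002  1.    -0.   ]
 [-0.    -0.    -1.   ]]
```

View pics/m5.png

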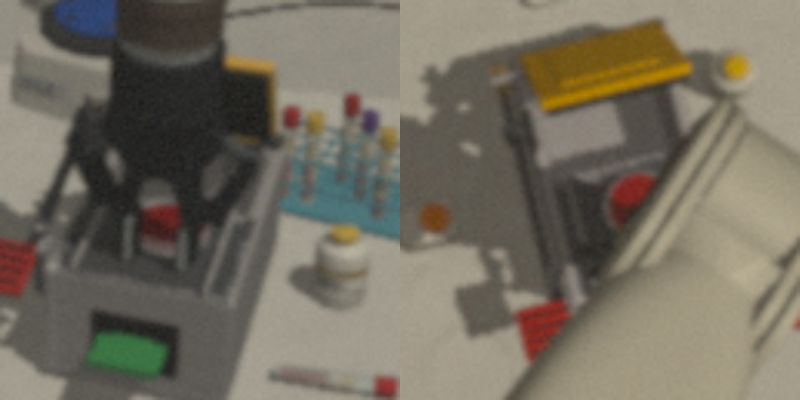

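The plate rides between the fingers with its front at the deck edge, and the fingers are flat on course. I keep pushing.

Emit:
jog_arm:
  motion:
    - [-6,0,0,0,0,0]
    - [-7,0,0,0,0,0]
    - [-7,0,0,0,0,0]
    - [-8,0,0,0,0,0]
    - [-8,0,0,0,0,0]
    - [-8,0,0,0,0,0]
    - [-8,0,0,0,0,0]
    - [0,0,0,0,0,0]
    - [0,0,0,0,0,0]

```text
t: 14.08
eef_pos: [0.5861, -0.3638, 0.1152]
orientation: [-0.115, 0.993, 0.0, -0.0]
ft_force: [-0.3, -0.0, 0.6]
opening: 0.0297
grip_force: 0.0
```

```bash
python3 -c "
from h import *
where()
p,d=snap('scene','s6.png');snap('top','t6.png')
a=cv2.imread('pics/s6.png')[150:280,320:450];b=cv2.imread('pics/t6.png')[130:250,300:420]
cv2.imwrite('pics/m6.png',np.hstack([cv2.resize(a,(400,400)),cv2.resize(b,(400,400))]))
"
```

```text
t 14.07 eef [ 0.5861 -0.3638  0.1152] bin xy -0.0338 -0.0089 q [-0.56  0.69  0.38  1.26 -0.   -0.79] F [-0.3 -0.   0.6] open 0.0297
tool axes in bin:
 [[-1.    -0.001 -0.   ]
 [-0.001  1.     0.   ]
 [ 0.     0.    -1.   ]]
```

View pics/m6.png

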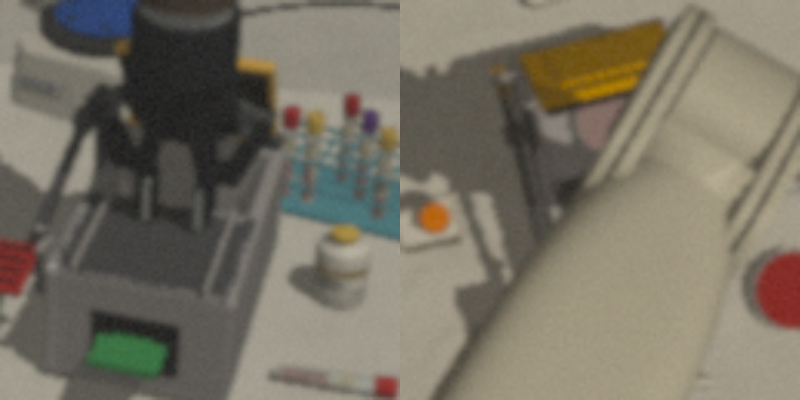

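The deck is now empty, and a pale disc lies in the pit at (600,125) in the top view. I retreat straight back, then up, closing the hand.

Emit:
jog_arm:
  hand: 0.3
  motion:
    - [8,0,-1,0,0,0]
    - [16,0,-1,0,0,0]
    - [20,0,-4,0,0,0]
    - [20,0,-10,0,0,0]
    - [20,0,-10,0,0,0]
    - [20,0,0,0,0,0]
    - [10,0,0,0,0,0]
    - [0,0,0,0,0,0]

```text
t: 15.18
eef_pos: [0.4745, -0.3902, 0.1418]
orientation: [-0.114, 0.993, -0.0, 0.0]
ft_force: [0.4, -0.2, -0.1]
opening: 0.0296
grip_force: 0.0
```

```bash
python3 -c "
from h import *
where()
p,d=snap('scene','s7.png');p,d=snap('top','t7.png')
W=world('top',d);X=W[...,:2]-O;bx=X@EX;by=X@EY
m=(bx>-0.01)&(bx<.03)&(abs(by)<.05);print('pit z',np.nanpercentile(W[...,2][m],[5,25,50,75,95]).round(3))
for r in outline_of('top','plate')[:3]:
  q=W[r['region']];print(r['confidence'],r['rect'],np.nanmedian(q,0).round(3))
a=cv2.imread('pics/s7.png')[150:280,320:450];b=cv2.imread('pics/t7.png')[130:250,300:420]
cv2.imwrite('pics/m7.png',np.hstack([cv2.resize(a,(400,400)),cv2.resize(b,(400,400))]))
"
```

```text
t 15.18 eef [ 0.4745 -0.3902  0.1418] bin xy -0.1485 -0.0093 q [-0.69  0.52  0.15  1.2   0.   -0.92] F [ 0.4 -0.2 -0.1] open 0.0296
tool axes in bin:
 [[-1. -0.  0.]
 [-0.  1. -0.]
 [-0. -0. -1.]]
pit z [0.011 0.013 0.015 0.024 0.028]
0.77 [351.5, 156.9, 371.2, 174.4] [ 0.649 -0.348  0.026]
```

View pics/m7.png

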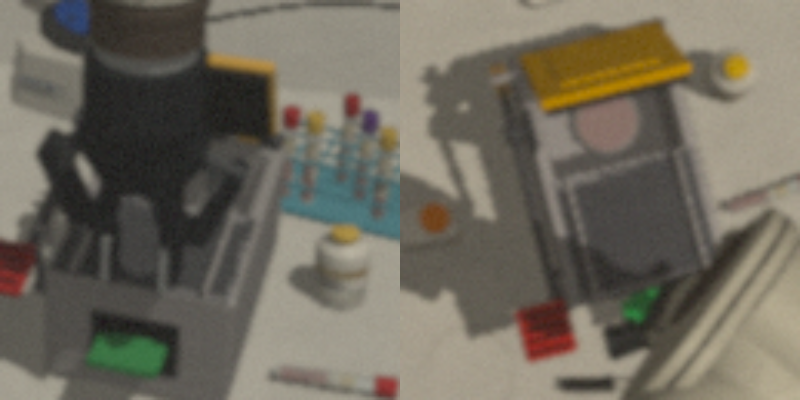

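The plate lies in the pit at (607,122), z≈0.026, and the flap is still open. Now I close the fingers, tilt 10° so the body stays clear of the bin, and go over the tab.

Emit:
jog_arm:
  hand: 1
  motion:
    - [-3,4,0,0,0,0]
    - [0,5,0,0,-5,0]
    - [0,0,0,0,-5,0]
    - [0,0,0,0,0,0]
    - [2.6,0,14.8,0,0,0]
    - [2.6,0,14.8,0,0,0]
    - [2.6,0,14.8,0,0,0]
    - [1.4,0,7.9,0,0,0]
    - [0.9,0,4.9,0,0,0]
    - [0,0,0,0,0,0]

```text
t: 16.58
eef_pos: [0.4759, -0.3803, 0.0829]
orientation: [-0.114, 0.99, 0.01, 0.086]
ft_force: [-0.4, 0.5, 0.1]
opening: -0.0007
grip_force: 0.0
```

```bash
python3 -c "
from h import *
where()
p,d=snap('scene','s8.png')
cv2.imwrite('pics/m8.png',cv2.resize(cv2.imread('pics/s8.png')[180:300,310:430],(600,600),interpolation=cv2.INTER_CUBIC))
"
```

```text
t 16.57 eef [ 0.4759 -0.3803  0.0829] bin xy -0.1448 0.0 q [-0.74  0.5  -0.07  0.9   0.14 -0.97] F [-0.4  0.5  0.1] open -0.0007
tool axes in bin:
 [[-0.985 -0.001  0.173]
 [-0.001  1.     0.001]
 [-0.173  0.001 -0.985]]
```

View pics/m8.png

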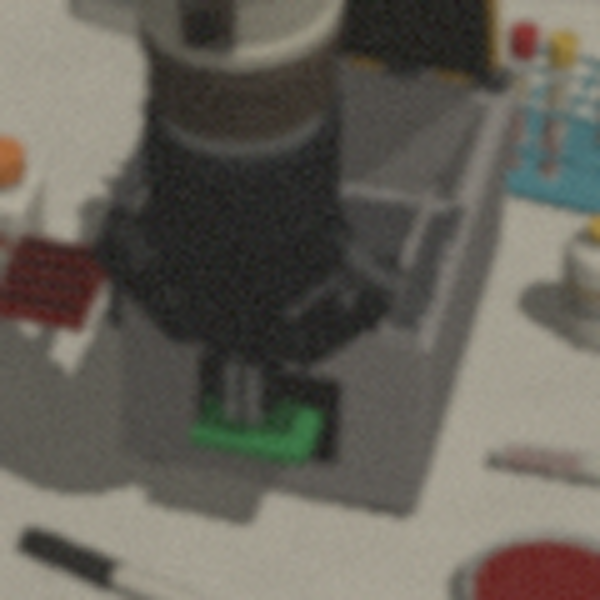

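The closed fingertips at (245,415) stand over the middle of the tab, and the body is clear of the bin's front. I press.

Emit:
jog_arm:
  motion:
    - [0.9,0,4.9,0,0,0]
    - [0.7,0,3.9,0,0,0]
    - [0.5,0,3,0,0,0]
    - [0.5,0,3,0,0,0]
    - [0.5,0,3,0,0,0]
    - [0.5,0,3,0,0,0]
    - [0.2,0,1,0,0,0]
    - [0,0,0,0,0,0]
    - [0,0,0,0,0,0]

```text
t: 17.75
eef_pos: [0.4765, -0.3804, 0.0614]
orientation: [-0.114, 0.99, 0.01, 0.087]
ft_force: [0.3, 0.9, 2.8]
opening: -0.0004
grip_force: 1.2
```

```bash
cat > chk.py <<'E'
from h import *
where()
p,d=snap('top');W=world('top',d)
h=cv2.cvtColor(p,cv2.COLOR_RGB2HSV);m=(h[...,0]>18)&(h[...,0]<32)&(h[...,1]>150);m[:,:325]=0;m[:,395:]=0;m[:125]=0;m[190:]=0
q=W[m];print('flap',m.sum(),np.nanmedian(q,0).round(3),'z',np.nanpercentile(q[:,2],[5,50,95]).round(3))
E
python3 chk.py
```

```text
t 17.75 eef [ 0.4765 -0.3804  0.0614] bin xy -0.1444 -0.0002 q [-0.74  0.52 -0.1   0.85  0.14 -0.97] F [0.3 0.9 2.8] open -0.0004
tool axes in bin:
 [[-0.985 -0.001  0.174]
 [-0.002  1.    -0.   ]
 [-0.174 -0.    -0.985]]
flap 1608 [ 0.653 -0.339  0.13 ] z [0.117 0.13  0.137]
```

Emit:
jog_arm:
  motion:
    - [0,0,0,0,0,0]
    - [0,0,0,0,0,0]
    - [0,0,0,0,0,0]
    - [0,0,0,0,0,0]
    - [-0.9,0,-4.9,0,0,0]
    - [-1.7,0,-9.8,0,0,0]
    - [-2.6,0,-14.8,0,0,0]
    - [3,0,-20,0,0,0]
    - [3,0,-20,0,0,0]
    - [0,0,0,0,0,0]

```text
t: 19.05
eef_pos: [0.4642, -0.3844, 0.1319]
orientation: [-0.114, 0.99, 0.008, 0.088]
ft_force: [0.9, -0.1, -0.9]
opening: -0.0
grip_force: 0.0
```

Emit:
jog_arm:
  motion:
    - [20,0,-20,0,0,0]
    - [30,0,-20,0,0,0]
    - [30,0,-20,0,0,0]
    - [20,0,-10,0,0,0]
    - [0,0,0,0,0,0]
    - [0,0,0,0,0,0]

```text
t: 19.8
eef_pos: [0.3556, -0.4084, 0.1808]
orientation: [-0.114, 0.99, 0.01, 0.087]
ft_force: [-0.0, 0.4, -0.3]
opening: 0.0003
grip_force: 0.0
```

```bash
python3 chk.py; python3 -c "
from h import *
for n in('scene','top'):snap(n,n+'9.png')
a=cv2.imread('pics/scene9.png')[150:320,280:460];b=cv2.imread('pics/top9.png')[120:260,290:440]
cv2.imwrite('pics/m9.png',np.hstack([cv2.resize(a,(400,400)),cv2.resize(b,(400,400))]))"
```

```text
t 19.8 eef [ 0.3556 -0.4084  0.1808] bin xy -0.2684 -0.0001 q [-0.94  0.31 -0.09  1.11  0.16 -1.16] F [-0.   0.4 -0.3] open 0.0003
tool axes in bin:
 [[-0.985 -0.001  0.174]
 [-0.001  1.     0.001]
 [-0.174  0.001 -0.985]]
flap 1657 [ 0.652 -0.339  0.118] z [0.113 0.118 0.122]
```

View pics/m9.png

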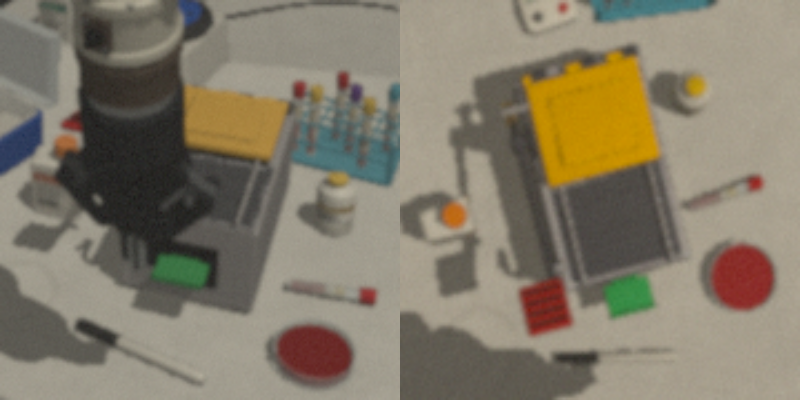

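The flap is fully shut at z 0.118, the same as at the start. The deck is empty, the paddle is back up, the bystanders I can see in this view are where they were, and the hand is clear.

```bash
python3 -c "
from rig import *
print(job_done())"
```

```text
the job is handed in; nothing more can be done
None
```

The used plate is in the bin, the flap is fully shut again, the hand is clear of everything, and the job is handed in at about 20 s of the 48 s allowed.

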